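# Make up a stirred slide-staining bath

## Robot

A 6-joint arm with a two-finger parallel gripper is mounted at the origin on the work surface. World frame = base frame: x ahead of the robot, y to its left, z up, the work surface at z = 0. Lengths are in mm, angles in degrees, forces in N, time in s.
With the tool pointing down it reaches from about 300 to 850 mm from the base axis. Payload 4.2 kg.
Tool frame: the origin (TCP) lies midway between the tips of the shut fingers; the grasp point (between the pads) lies pinch_z behind it (pinch_z is the distance from the TCP to the grasp point, in mm); z points along the fingers, y is the line along which they close (so a half turn about z gives the same grasp; the last joint's range is limited). The gripper opens to 91 mm and grips with 3 to 60 N. Pads are 32 mm wide; open, the fingers measure 118 mm over their backs; the gripper's body (76 mm by 178 mm) begins 60 mm behind the grasp point.
Start: joints at [68.239, 18.312, 89.639, -0, 72.044, -1.146], TCP at [202.453, 538.197, 213.976] pointing down, gripper open.
Joint ranges: [-177.97, 177.97], [-48.28, 115.42], [12.27, 149.76], [-77.06, 257.06], [2.81, 150.46], [-146.56, 146.56]. Speed limits (degrees/s): [147.25, 147.25, 180, 180, 180, 180].

## Interface

Orientations are given as [roll, pitch, yaw] about the fixed x, y, z axes, in that order (R = Rz(yaw) Ry(pitch) Rx(roll)).
In Python, from workcell import state, grab_frame, job_done, masks_of, landmark_of, pinch_z gives the robot as it stands. The module is installed in compiled form; this text tells all that it offers.
- The arm moves only by the tool move_arm, never from a script. Its argument "plan" is a list of rows, each an object of numbers: "x", "y", "z": the shift along the tool's x, y, z in mm; "rx", "ry", "rz": the turn, a rotation vector about the tool's x, y, z in rad. A call has 1 to 10 rows; each row shifts and turns the commanded pose from where the row before left it, along the tool's axes as they then stand; what a row does not reach is not made up. A row lasts 1/10 s, in which the tool goes at most 50 mm and 8.59 degrees, less where a joint would pass 70% of its speed; a pose out of reach is approached as far as the arm can. A call is refused whole if a number of a shift passes 50 or a number of a turn 0.15, either way. A call with a gripper value outside its range is refused whole. "grip" is the opening, from 0 (shut) to 1 (fully open), set as the call begins (left out, the last holds). The fingers move at their own pace and stop on an object; "squeeze" is the grip in N (left out, the last holds). Time passes only in rows, so rows that do not move let the fingers close. It gives the time, the measured TCP pose, the force, the opening and the grip force at its end, in the units of the state.
- state(): the state, without advancing time (a new reading comes with each control period).
- grab_frame(name): name is "side" or "top"; returns a dict with "img" (480x640x3 uint8, red, green, blue), "z_map" (480x640 float32, mm along the optical axis (not along the pixel's ray), 0 where there is no reading), "fx", "fy", "cx", "cy" (pixels), "rvec" (rotation vector, rad) and "tvec" (3), from world to camera coordinates, as OpenCV has them. Camera axes: x right, y down, z forward; pixel columns grow to the right and rows downward; lengths in mm; the calibration is good to about 2 mm. A picture is of the moment at which its call begins.
- job_done(): hands the job in; it is judged then, once.
Trained networks look in the newest picture that a camera, given by its name, has taken for a name from the list of things; names that differ only in an ending like _2 or _b are one class to them, and where a whole thing is asked for, a point or a joint stands for the part that bears it (a point fixed in the world has none). Each returns a list of dicts, best first, with "p" (0 to 1); they miss things now and then, are a little off and sometimes report something else, mostly with a low value. They report only what shows in the picture. A call takes as long as a camera call. They do not tell look-alikes from the thing itself.
- masks_of(camera, label): "pixels" (480x640 bool, what is visible of it) and "box" ([centre column, centre row, width, height] in pixels, round what is visible of it).
- landmark_of(camera, label): "point" ([column, row] in pixels: a listed point, or the origin of a listed thing).
The state is a dict: "time_s": time; "qpos": joint angles; "qvel": joint speeds; "effort": joint torques, N m; "ee_pos": TCP position; "ee_rot": TCP orientation; "force": force on the tool from outside, world axes, zero at the start; "torque": the same for the moment, N m; "gripper_width": finger opening in mm; "gripper_force": force on a finger pad.
Only numpy, scipy, OpenCV 4.12 (cv2) and the standard library are available. Lean on these libraries where they do the work, as an engineer would, in place of code of your own. Each camera call takes 0.05 s, during which the arm holds its last target. There are 200 camera calls.

## Task

Make up the staining bath on the magnetic stirrer, in this order: stand the empty dish in the middle of the stirrer's plate, lay the stir bar on the dish's floor, stand the slide rack upright in the dish so that its two side rails straddle the bar, and close the dish with the lid that fits it, fully home. Let go of each piece before fetching the next, and leave the small lid and the two sample jars where they are.

Things in the scene. Friction and masses are not known exactly. Their poses are not given: they have to be found in the camera images.
- stirrer: Flat square magnetic stirrer, white housing with a dark steel plate on top, 120 x 120 mm, 24 mm high (top of the plate at z = 0.024 in its frame); fixed to the counter. Origin: centre of its underside; z up, x and y along its sides.
- dish: Loose empty white plastic trough, open on top, without handles: outside 112 mm (its x) x 68 mm (its y) x 64 mm high; walls and floor 3 mm thick, so inside 106 x 62 mm, 61 mm deep. Can be gripped from above across its 68 mm width, jaws outside. Origin: centre of its underside, z up.
- stir_bar: Loose white magnetic stir bar (not magnetised here), an eight-sided rod 45 mm long (its x) and 10 mm across the flats, lying on the counter; the smallest thing. Origin: its centre, 5 mm above what it lies on; it may be turned about its x. Lies on the dish's floor with its centre 8 mm above the dish's underside.
- rack: Loose steel rack with six glass slides: 84 (x) x 44 (y) mm, 56 mm high. Black upright handle plate in the middle, 40 mm along x, 10 mm thick in y, free from z = 39 (slide tops: keep fingertips above) to 56 mm. Stands on two 4 mm rails along x at y = -20, +20 mm; tunnel between them 36 mm wide, 12 mm high. Goes in with its length along the dish's. Origin: centre of underside, z up.
- lid: Loose white lid of the dish, the larger lid, lying grip up: plate 112 (x) x 68 (y) x 4 mm; under it a lip 98 x 54 x 4 mm that drops into the dish's mouth with 4 mm play, either way round; on top a bar grip 40 mm along x, 14 mm thick in y, from z = 8 to 30 mm. Origin: centre of the lip's underside, z up; when home it is 60 mm above the dish's underside.
- small_lid: A like but smaller white lid, plate 74 x 50 mm, grip 26 mm long, 30 mm high overall; belongs to another dish: leave alone. Origin: centre of its underside.
- jar_a: Small clear sample jar with a white cap, 28 mm in diameter, 42 mm high, loose, standing on the left (+y) between the other things: leave alone. Origin: centre of its underside.
- jar_b: Small clear sample jar like jar_a, on the right (-y): leave alone. Origin: centre of its underside.
Things that resemble listed ones, but are neither listed nor needed, are in the scene too. What is shaped like the rack but pink or purple is not meant.

How it is judged:
By the outcome, as a careful person would: the job done as asked, in the order asked, and still so for the second after the job is handed in, with the robot touching nothing.
It also fails if it takes over 128 s, if anything falls off the work surface, if the arm or the gripper's body presses on something with over 40 N, if the wrist force passes 120 N, or if a joint passes its speed limit or range.

## Working session

There is one attempt and no reset: what is moved stays moved. The work goes in short steps, Python scripts to look and compute and a tool call to move; the robot and the scene stay as the last step left them, time stands still between calls to the robot, and variables do not carry over. Pictures are saved under pics/ and viewed, at most 14 in all, crops included, and the job is handed in when it is done.

Besides the shell and the picture viewer there is one more tool, called after "Request:" as name(argument=value, ...) on one line, values as JSON. move_arm: Moves the arm, as the interface text tells. Its arguments: {"type":"object","properties":{"plan":{"type":"array","items":{"type":"object","properties":{"x":{"type":"number"},"y":{"type":"number"},"z":{"type":"number"},"rx":{"type":"number"},"ry":{"type":"number"},"rz":{"type":"number"}}}},"grip":{"type":"number"},"squeeze":{"type":"number"}},"required":["plan"]}

```bash
mkdir -p pics
cat > h.py <<'E'
import numpy as np, cv2
from workcell import *
def cam(n):
    f=grab_frame(n); f['R']=cv2.Rodrigues(np.array(f['rvec'],float))[0]; f['t']=np.array(f['tvec'],float).ravel(); return f
def world(f):
    z=f['z_map'].astype(float); v,u=np.mgrid[:480,:640]
    P=np.stack([(u-f['cx'])/f['fx']*z,(v-f['cy'])/f['fy']*z,z],-1)
    W=(P-f['t'])@f['R']; W[z==0]=np.nan; return W
def save(f,n,box=None,s=1):
    im=f['img'][...,::-1]
    if box: im=im[box[1]:box[3],box[0]:box[2]]
    cv2.imwrite('pics/'+n,cv2.resize(im,None,fx=s,fy=s,interpolation=cv2.INTER_CUBIC))
E
python3 - <<'E'
from h import *
s=state(); print(s['ee_pos'],s['ee_rot'],pinch_z,s['gripper_width'])
for n in('top','side'):
    f=cam(n); save(f,n+'0.png'); print(n,-f['R'].T@f['t'])
    W=world(f)
    np.save(n+'W.npy',W)
    for l in 'stirrer dish stir_bar rack lid small_lid jar_a'.split():
        for m in masks_of(n,l)[:4]:
            P=W[m['pixels']]; print(l,round(m['p'],2),np.round(m['box']),np.round(np.nanmedian(P,0)),np.round(np.nanpercentile(P[:,2],98)))
E
```

```text
[202.26316195 537.71128351 213.0991683 ] [-1.79897175e+02 -1.11129473e-03  1.59386883e+02] 18.8 91.28067908288972
top [383.26105772   4.4382198  979.27865164]
stirrer 0.6 [331. 165.  67.  66.] [622.  -0.  23.] 27.0
dish 0.98 [178. 166.  81.  74.] [628. 278.  16.] 64.0
stir_bar 0.51 [217. 269.  13.  23.] [436. 218.   9.] 12.0
rack 0.98 [398. 324.  40.  52.] [ 328. -113.   30.] 57.0
rack 0.74 [334. 267.  46.  44.] [436.  -2.  18.] 57.0
rack 0.72 [260. 296.  55.  41.] [384. 131.  21.] 57.0
lid 0.72 [463. 259.  42.  64.] [ 445. -241.    7.] 30.0
small_lid 0.93 [483. 164.  42.  46.] [ 616. -286.    8.] 31.0
jar_a 0.63 [390. 210.  17.  18.] [ 536. -106.   41.] 45.0
jar_a 0.61 [275. 215.  18.  18.] [531. 105.  40.] 44.0
side [-108.34850436 -661.35683479  554.17083212]
stirrer 0.61 [370. 236.  83.  50.] [614. -17.  24.] 26.0
dish 0.56 [280. 177.  53.  40.] [619. 263.  43.] 65.0
stir_bar 0.51 [228. 221.   8.   5.] [452. 221.   9.] 11.0
rack 0.9 [295. 260.  26.  49.] [432. -14.  16.] 57.0
rack 0.77 [287. 319.  61.  53.] [ 321. -125.   31.] 56.0
rack 0.63 [226. 239.  54.  40.] [380. 120.  27.] 56.0
rack 0.19 [496. 303.  33.  31.] [ 614. -296.    9.] 31.0
lid 0.7 [401. 337.  78.  53.] [ 438. -251.    9.] 31.0
small_lid 0.57 [496. 304.  34.  32.] [ 614. -296.    9.] 31.0
jar_a 0.6 [297. 224.  12.  24.] [530.  98.  25.] 44.0
jar_a 0.6 [378. 266.  16.  28.] [ 534. -115.   28.] 44.0
```

View pics/top0.png

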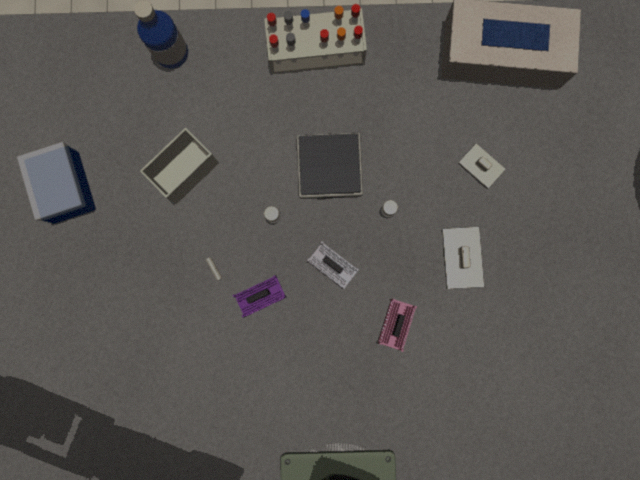

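View pics/side0.png

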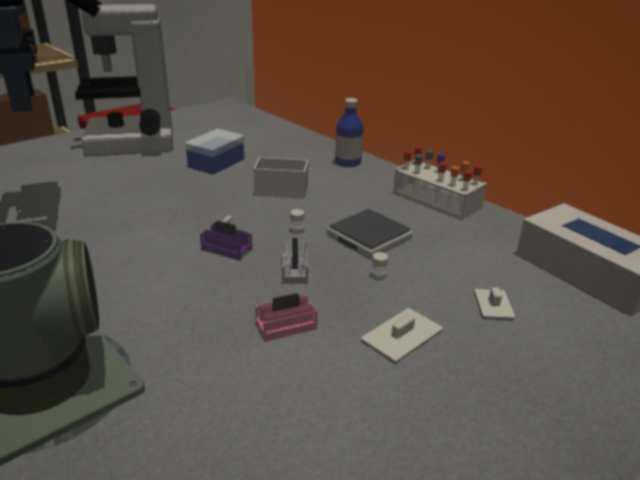

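The top view shows the dish at (178,166), stirrer (330,165), stir bar (213,269), large lid (463,258), small lid (483,164) and jars (271,215) and (390,208).
Rack candidates are steel (333,265), purple (260,296) and pink (397,325), so I choose steel. For the lid, the large one at (463,258) fits, not (483,164). The only rod is at (213,269).

Run:
```python
from h import *
def rect(P,tag):
    P=P[np.isfinite(P).all(1)]
    r=cv2.minAreaRect(P[:,:2].astype(np.float32)); (c,(w,h),a)=r
    if w<h: w,h,a=h,w,a+90
    a=(a+90)%180-90
    print(tag,len(P),'c',np.round(c,1),'mean',np.round(P.mean(0),1),'size',np.round([w,h],1),'yaw',round(a,1))
for n in('top','side'):
    f=cam(n); W=world(f); print(n)
    if n=='top': save(f,'crop0.png',(130,120,520,360),2)
    fl=W[...,2]; 
    for l,cx,cy,zs in [('stirrer',620,0,[(18,32)]),('dish',625,270,[(58,70)]),('stir_bar',440,220,[(3,20)]),('rack',436,-5,[(48,64),(3,64)]),('lid',445,-245,[(20,36),(3,36)])]:
        R={'stir_bar':40,'rack':60}.get(l,90)
        near=(abs(W[...,0]-cx)<R)&(abs(W[...,1]-cy)<R)
        for a,b in zs: rect(W[near&(fl>a)&(fl<b)],f'{l} {a}-{b}')
```

```text
top
stirrer 18-32 3614 c [624.9  -0.9] mean [ 6.247e+02 -6.000e-01  2.300e+01] size [117.6 117. ] yaw 0.8
dish 58-70 444 c [625.4 273.8] mean [623.3 276.   62.3] size [110.9  70.4] yaw -46.6
stir_bar 3-20 157 c [440.5 219.8] mean [438.1 219.    7.4] size [81.3 74.6] yaw 3.8
rack 48-64 131 c [437.2  -1.6] mean [437.1  -1.5  55. ] size [39.2 10.1] yaw 50.6
rack 3-64 1144 c [431.9  -4.4] mean [436.4  -1.7  25.2] size [118.4 116. ] yaw -4.6
lid 20-36 184 c [ 445.7 -243.2] mean [ 445.4 -242.6   28.2] size [39.2 14.8] yaw 3.2
lid 3-36 2313 c [ 445.3 -246.1] mean [ 444.8 -243.3    8.8] size [176.4 175.8] yaw -88.7
side
stirrer 18-32 1842 c [626.8  -4.5] mean [622.9  -7.6  24. ] size [120.  119.9] yaw 0.9
dish 58-70 367 c [628.6 271.5] mean [626.5 271.2  62.1] size [112.3  75.7] yaw -46.5
stir_bar 3-20 44 c [455.4 204.6] mean [451.  218.6   8.3] size [46.1 36.5] yaw -80.8
rack 48-64 94 c [439.   -3.8] mean [437.1  -6.1  55.2] size [44.6  8.7] yaw 50.6
rack 3-64 884 c [438.8  -6.4] mean [432.9 -11.9  26.7] size [100.4  77.1] yaw 76.9
lid 20-36 252 c [ 447.8 -245.3] mean [ 445.1 -247.1   27.8] size [42.4 15.4] yaw 2.1
lid 3-36 2284 c [ 445.8 -243.4] mean [ 442.8 -248.5   10.7] size [173.7 173.3] yaw -88.2
```

View pics/crop0.png

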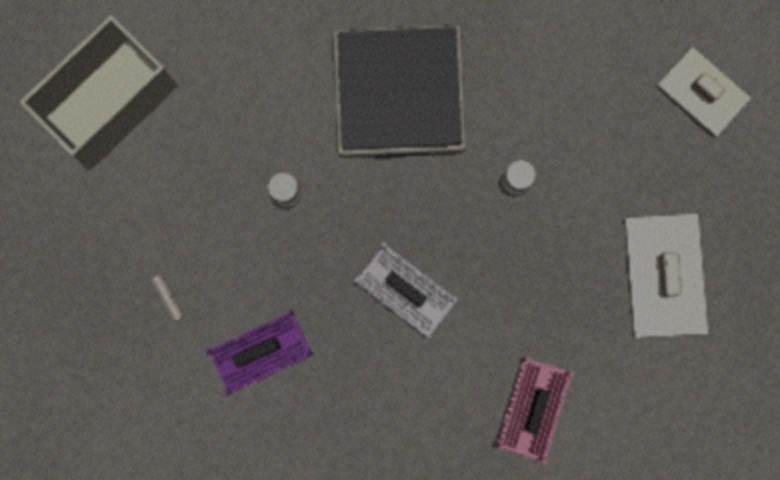

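The crop confirms the steel rack's grey rails and black handle at crop (405,288), against the purple and pink ones. It also shows the large lid at (670,275) and the rod at (167,298).

```bash
cat >> h.py <<'E'
def go(x,y,z,yaw,N=10):
    s=state(); p=np.array(s['ee_pos']); r,pt,y0=s['ee_rot']
    dy=(yaw-y0+180)%360-180; rz=-np.radians(dy)/N
    D=np.array([x,y])-p[:2]; a=np.radians(y0)
    A=np.zeros((2,2))
    for k in range(N):
        b=a-k*rz; A+=np.array([[np.cos(b),np.sin(b)],[np.sin(b),-np.cos(b)]])
    d=np.linalg.solve(A,D)
    print('pos',np.round(p,1),'rot',np.round([r,pt,y0],2),'N',N,'x %.2f y %.2f z %.2f rz %.4f'%(d[0],d[1],(p[2]-z)/N,rz))
E
python3 - <<'E'
from h import *
f=cam('top'); R,t=f['R'],f['t']; C=-R.T@t
def ray(u,v,z):
    d=R.T@np.array([(u-f['cx'])/f['fx'],(v-f['cy'])/f['fy'],1]); return C+d*(z-C[2])/d[2]
for l,z in (('stir_bar',7),('lid',8),('dish',64)):
    m=masks_of('top',l)[0]; v,u=np.nonzero(m['pixels'])
    P=np.array([ray(a,b,z)[:2] for a,b in zip(u,v)],np.float32)
    r=cv2.minAreaRect(P); e=np.linalg.eigh(np.cov(P.T))[1][:,1]
    print(l,m['p'],np.round(P.mean(0),1),r,np.degrees(np.arctan2(e[1],e[0])), landmark_of('top',l)[0]['point'],m['box'])
go(625.5,273.5,110,133.4)
E
```

```text
stir_bar 0.73 [435.3 217.9] ((436.2502136230469, 218.1094207763672), (41.79450607299805, 8.226799011230469), 26.002628326416016) -152.61978214263678 [214.6, 268.1] [214.4, 271.1, 11.8, 21.3]
lid 0.86 [ 445.5 -243.5] ((445.49493408203125, -242.8881072998047), (115.00117492675781, 71.44308471679688), 2.827756404876709) -178.33132486092097 [458.8, 255.9] [463.3, 257.8, 40.4, 64.3]
dish 0.78 [617.2 265.4] ((617.6505737304688, 265.3611145019531), (91.42453002929688, 111.57379150390625), 43.73098373413086) 132.17488737793744 [182.3, 170.4] [178.2, 167.7, 81.2, 75.7]
pos [202.4 538.2 214. ] rot [180.     0.   159.38] N 10 x -50.33 y 0.24 z 10.40 rz 0.0454
```

Request:
move_arm(plan=[{"x": -42,"z": 4,"rz": 0.0454},{"x": -42,"z": 4,"rz": 0.0454},{"x": -42,"z": 4,"rz": 0.0454},{"x": -42,"z": 4,"rz": 0.0454},{"x": -42,"z": 4,"rz": 0.0454},{"x": -42,"z": 4,"rz": 0.0454},{"x": -42,"z": 4,"rz": 0.0454},{"x": -42,"z": 4,"rz": 0.0454},{"x": -42,"z": 4,"rz": 0.0454},{"x": -42,"z": 4,"rz": 0.0454}], grip=1)

```text
schema error: expected keys x, y, z, rx, ry, rz
```

Run:
```python
from h import *
go(625.5,273.5,100,133.4)
```

```text
pos [202.4 538.2 214. ] rot [180.     0.   159.38] N 10 x -50.33 y 0.24 z 11.40 rz 0.0454
```

Request:
move_arm(plan=[{"x": -42,"y": 0,"z": 4,"rx": 0,"ry": 0,"rz": 0.0454},{"x": -42,"y": 0,"z": 4,"rx": 0,"ry": 0,"rz": 0.0454},{"x": -42,"y": 0,"z": 4,"rx": 0,"ry": 0,"rz": 0.0454},{"x": -42,"y": 0,"z": 4,"rx": 0,"ry": 0,"rz": 0.0454},{"x": -42,"y": 0,"z": 4,"rx": 0,"ry": 0,"rz": 0.0454},{"x": -42,"y": 0,"z": 4,"rx": 0,"ry": 0,"rz": 0.0454},{"x": -42,"y": 0,"z": 4,"rx": 0,"ry": 0,"rz": 0.0454},{"x": -42,"y": 0,"z": 4,"rx": 0,"ry": 0,"rz": 0.0454},{"x": -42,"y": 0,"z": 4,"rx": 0,"ry": 0,"rz": 0.0454},{"x": -42,"y": 0,"z": 4,"rx": 0,"ry": 0,"rz": 0.0454}], grip=1)

```text
time_s: 2.25
ee_pos: [555.7, 314.4, 173.8]
ee_rot: [180.0, -0.0, 133.3]
force: [1.1, 0.5, 0.1]
gripper_width: 91.1
gripper_force: 0.0
```

Run:
```python
from h import *
go(625.5,273.5,100,133.4)
```

```text
pos [555.7 314.4 173.8] rot [179.98  -0.   133.27] N 10 x -7.76 y 2.27 z 7.38 rz -0.0002
```

Request:
move_arm(plan=[{"x": -19.4,"y": 5.7,"z": 12,"rx": 0,"ry": 0,"rz": 0},{"x": -19.4,"y": 5.7,"z": 12,"rx": 0,"ry": 0,"rz": 0},{"x": -19.4,"y": 5.7,"z": 12,"rx": 0,"ry": 0,"rz": 0},{"x": -19.4,"y": 5.7,"z": 12,"rx": 0,"ry": 0,"rz": 0},{"x": 0,"y": 0,"z": 16,"rx": 0,"ry": 0,"rz": 0},{"x": 0,"y": 0,"z": 16,"rx": 0,"ry": 0,"rz": 0},{"x": 0,"y": 0,"z": 16,"rx": 0,"ry": 0,"rz": 0},{"x": 0,"y": 0,"z": 16,"rx": 0,"ry": 0,"rz": 0},{"x": 0,"y": 0,"z": 16,"rx": 0,"ry": 0,"rz": 0},{"x": 0,"y": 0,"z": 16,"rx": 0,"ry": 0,"rz": 0}])

```text
time_s: 3.25
ee_pos: [624.3, 275.2, 28.4]
ee_rot: [-180.0, -0.0, 133.4]
force: [-0.4, 0.3, 0.2]
gripper_width: 91.2
gripper_force: 0.0
```

Request:
move_arm(plan=[{"x": 0,"y": 0,"z": 0,"rx": 0,"ry": 0,"rz": 0},{"x": 0,"y": 0,"z": 0,"rx": 0,"ry": 0,"rz": 0},{"x": 0,"y": 0,"z": 0,"rx": 0,"ry": 0,"rz": 0},{"x": 0,"y": 0,"z": 0,"rx": 0,"ry": 0,"rz": 0},{"x": 0,"y": 0,"z": 0,"rx": 0,"ry": 0,"rz": 0},{"x": 0,"y": 0,"z": 0,"rx": 0,"ry": 0,"rz": 0},{"x": 0,"y": 0,"z": 0,"rx": 0,"ry": 0,"rz": 0},{"x": 0,"y": 0,"z": 0,"rx": 0,"ry": 0,"rz": 0}], grip=0.5, squeeze=20)

```text
time_s: 4.05
ee_pos: [624.9, 275.2, 30.9]
ee_rot: [179.9, 0.0, 133.4]
force: [0.7, 0.3, 3.6]
gripper_width: 67.8
gripper_force: 20.0
```

Run:
```python
from h import *
s=state();print(s['gripper_width'],s['gripper_force'],s['force'])
go(625,-1,190,90.8)
```

```text
67.81081033463344 20.00076413154602 [0.74684941 0.25189034 3.56373387]
pos [624.9 275.2  30.9] rot [1.7988e+02 4.0000e-02 1.3338e+02] N 10 x -25.77 y -11.59 z -15.91 rz 0.0743
```

Request:
move_arm(plan=[{"x": 0,"y": 0,"z": -10,"rx": 0,"ry": 0,"rz": 0},{"x": 0,"y": 0,"z": -20,"rx": 0,"ry": 0,"rz": 0},{"x": 0,"y": 0,"z": -20,"rx": 0,"ry": 0,"rz": 0},{"x": 0,"y": 0,"z": -20,"rx": 0,"ry": 0,"rz": 0},{"x": 0,"y": 0,"z": -20,"rx": 0,"ry": 0,"rz": 0}])

```text
time_s: 4.55
ee_pos: [623.4, 274.3, 120.3]
ee_rot: [-179.9, -0.0, 133.4]
force: [0.2, -0.4, -1.6]
gripper_width: 67.9
gripper_force: 20.0
```

Request:
move_arm(plan=[{"x": -25.7,"y": -11.6,"z": 0,"rx": 0,"ry": 0,"rz": 0.0743},{"x": -25.7,"y": -11.6,"z": 0,"rx": 0,"ry": 0,"rz": 0.0743},{"x": -25.7,"y": -11.6,"z": 0,"rx": 0,"ry": 0,"rz": 0.0743},{"x": -25.7,"y": -11.6,"z": 0,"rx": 0,"ry": 0,"rz": 0.0743},{"x": -25.7,"y": -11.6,"z": 0,"rx": 0,"ry": 0,"rz": 0.0743},{"x": -25.7,"y": -11.6,"z": 0,"rx": 0,"ry": 0,"rz": 0.0743},{"x": -25.7,"y": -11.6,"z": 0,"rx": 0,"ry": 0,"rz": 0.0743},{"x": -25.7,"y": -11.6,"z": 0,"rx": 0,"ry": 0,"rz": 0.0743},{"x": -25.7,"y": -11.6,"z": 0,"rx": 0,"ry": 0,"rz": 0.0743},{"x": -25.7,"y": -11.6,"z": 0,"rx": 0,"ry": 0,"rz": 0.0743}])

```text
time_s: 5.55
ee_pos: [622.8, -2.1, 119.6]
ee_rot: [-179.9, 0.0, 90.6]
force: [0.5, 0.2, -2.1]
gripper_width: 68.1
gripper_force: 20.0
```

Run:
```python
from h import *
f=cam('top'); save(f,'a.png',(250,80,420,240),3); g=cam('side'); W=world(g);save(g,'b.png',(280,120,480,280),3)
cv2.imwrite('pics/ab.png',np.hstack([cv2.resize(cv2.imread('pics/'+n),(400,400)) for n in('a.png','b.png')]))
go(625,-1,70,90.8,5)
```

```text
pos [621.7  -4.  119.6] rot [-1.798e+02  7.000e-02  9.057e+01] N 5 x 0.59 y 0.66 z 9.93 rz -0.0008
```

View pics/ab.png

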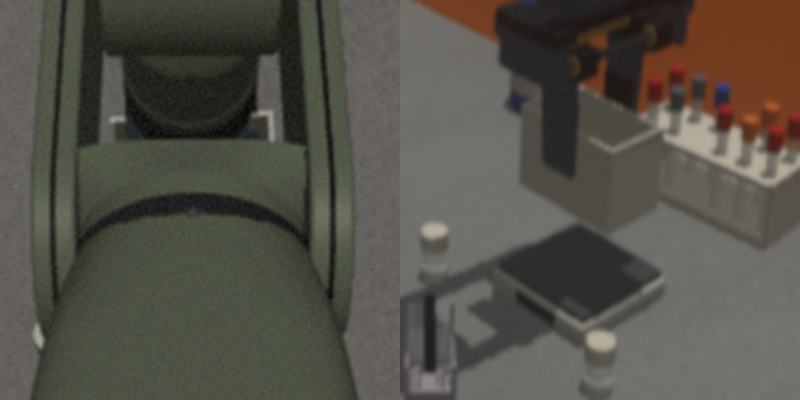

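Run:
```python
from h import *
go(625,0,57,90.8,5)
g=cam('side');W=world(g)
sel=(abs(W[...,0]-622)<90)&(abs(W[...,1])<90)&(W[...,2]>147)&(W[...,2]<160)
for z0 in(145,150,155): pass
P=W[sel]; print(len(P)); print(cv2.minAreaRect(P[:,:2].astype(np.float32)))
go(625,0,57,90.8,5)
```

```text
pos [621.7  -4.  119.6] rot [-1.798e+02  7.000e-02  9.057e+01] N 5 x 0.79 y 0.66 z 12.53 rz -0.0008
599
((622.7150268554688, -7.122303009033203), (92.6288833618164, 116.89346313476562), 0.8369566798210144)
pos [622.7  -2.2 119.7] rot [-1.7988e+02 -1.0000e-02  9.0680e+01] N 5 x 0.43 y 0.47 z 12.54 rz -0.0004
```

Request:
move_arm(plan=[{"x": 1.1,"y": 1.2,"z": 0,"rx": 0,"ry": 0,"rz": 0},{"x": 1.1,"y": 1.2,"z": 10,"rx": 0,"ry": 0,"rz": 0},{"x": 0,"y": 0,"z": 15,"rx": 0,"ry": 0,"rz": 0},{"x": 0,"y": 0,"z": 15,"rx": 0,"ry": 0,"rz": 0},{"x": 0,"y": 0,"z": 10,"rx": 0,"ry": 0,"rz": 0},{"x": 0,"y": 0,"z": 6,"rx": 0,"ry": 0,"rz": 0},{"x": 0,"y": 0,"z": 3,"rx": 0,"ry": 0,"rz": 0},{"x": 0,"y": 0,"z": 2,"rx": 0,"ry": 0,"rz": 0},{"x": 0,"y": 0,"z": 1,"rx": 0,"ry": 0,"rz": 0},{"x": 0,"y": 0,"z": 0,"rx": 0,"ry": 0,"rz": 0}])

```text
time_s: 6.7
ee_pos: [626.5, 1.4, 58.3]
ee_rot: [180.0, -0.0, 90.8]
force: [0.3, 0.6, -2.8]
gripper_width: 68.0
gripper_force: 20.0
```

Run:
```python
from h import *
g=cam('side');s=state();print(s['force']); go(625,0,55,90.8,5); s=state();print(s['force'])
W=world(g)
P=W[(abs(W[...,0]-622)<90)&(abs(W[...,1])<90)&(W[...,2]>80)&(W[...,2]<100)];print(np.percentile(P[:,2],[30,50,70]))
```

```text
[-0.80875209  0.54841532 -2.49272312]
pos [626.5   1.4  58.4] rot [ 1.7995e+02 -1.0000e-02  9.0790e+01] N 5 x -0.27 y -0.31 z 0.68 rz -0.0000
[-0.80875209  0.54841532 -2.49272312]
[85.01394901 88.28450959 91.2396526 ]
```

Request:
move_arm(plan=[{"x": -0.8,"y": -1,"z": 1,"rx": 0,"ry": 0,"rz": 0},{"x": 0,"y": 0,"z": 1,"rx": 0,"ry": 0,"rz": 0},{"x": 0,"y": 0,"z": 1,"rx": 0,"ry": 0,"rz": 0},{"x": 0,"y": 0,"z": 0.5,"rx": 0,"ry": 0,"rz": 0},{"x": 0,"y": 0,"z": 0,"rx": 0,"ry": 0,"rz": 0}])

```text
time_s: 7.25
ee_pos: [625.3, 0.6, 54.8]
ee_rot: [180.0, -0.0, 90.8]
force: [-0.6, -0.3, 2.1]
gripper_width: 67.8
gripper_force: 20.0
```

Request:
move_arm(plan=[{"x": 0,"y": 0,"z": 0,"rx": 0,"ry": 0,"rz": 0},{"x": 0,"y": 0,"z": 0,"rx": 0,"ry": 0,"rz": 0},{"x": 0,"y": 0,"z": 0,"rx": 0,"ry": 0,"rz": 0},{"x": 0,"y": 0,"z": 0,"rx": 0,"ry": 0,"rz": 0},{"x": 0,"y": 0,"z": 0,"rx": 0,"ry": 0,"rz": 0},{"x": 0,"y": 0,"z": -15,"rx": 0,"ry": 0,"rz": 0},{"x": 0,"y": 0,"z": -20,"rx": 0,"ry": 0,"rz": 0},{"x": 0,"y": 0,"z": -25,"rx": 0,"ry": 0,"rz": 0},{"x": 0,"y": 0,"z": -25,"rx": 0,"ry": 0,"rz": 0},{"x": 0,"y": 0,"z": -10,"rx": 0,"ry": 0,"rz": 0}], grip=1)

```text
time_s: 8.25
ee_pos: [626.6, 0.6, 152.1]
ee_rot: [179.7, 0.0, 90.8]
force: [-0.3, -0.6, -0.3]
gripper_width: 91.1
gripper_force: 0.0
```

Run:
```python
from h import *
go(438,218.5,140,28)
go(438,218.5,140,118)
```

```text
pos [6.266e+02 6.000e-01 1.521e+02] rot [179.74   0.    90.8 ] N 10 x 11.18 y -28.16 z 1.21 rz 0.1096
pos [6.266e+02 6.000e-01 1.521e+02] rot [179.74   0.    90.8 ] N 10 x 25.72 y -13.58 z 1.21 rz -0.0475
```

Run:
```python
from h import *
f=cam('top'); R,t=f['R'],f['t']; C=-R.T@t
def ray(u,v,z):
    d=R.T@np.array([(u-f['cx'])/f['fx'],(v-f['cy'])/f['fy'],1]); return C+d*(z-C[2])/d[2]
g=cv2.cvtColor(f['img'],cv2.COLOR_RGB2GRAY)[245:295,190:240].astype(float); bg=np.median(g); w=np.clip(g-bg-25,0,None)
n,lab,st,_=cv2.connectedComponentsWithStats((w>0).astype(np.uint8)); k=1+st[1:,4].argmax(); w=w*(lab==k); print(st[k])
v,u=np.nonzero(w); P=np.array([ray(a+190,b+245,8)[:2] for a,b in zip(u,v)],np.float32)
ww=w[v,u]; c=(P*ww[:,None]).sum(0)/ww.sum(); e=np.linalg.eigh(np.cov(P.T,aweights=ww))[1][:,1]
print(c,cv2.minAreaRect(P),np.degrees(np.arctan2(e[1],e[0])))
save(f,'c1.png',(190,245,240,295),8); s=cam('side'); save(s,'c2.png',(310,160,450,280),4)
cv2.imwrite('pics/c.png',np.hstack([cv2.resize(cv2.imread('pics/'+n),(400,400)) for n in('c1.png','c2.png')]))
```

```text
[16 13 15 22 92]
[437.49350737 219.66192811] ((437.4300842285156, 219.26905822753906), (45.197532653808594, 6.960079669952393), 28.4502010345459) -151.91119030063172
```

View pics/c.png

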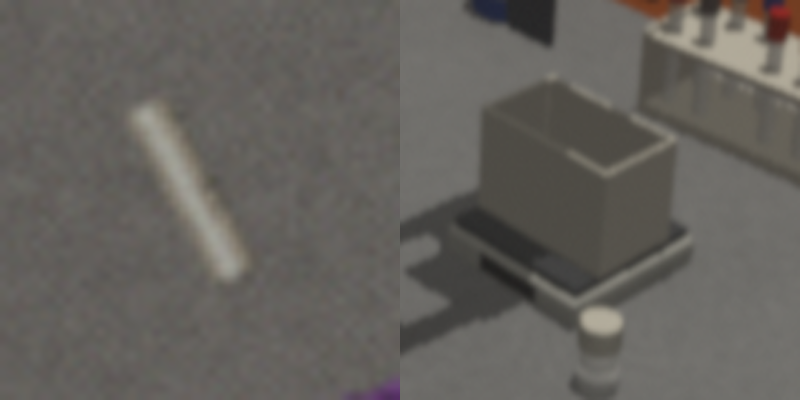

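The bar centre is at crop (190,190), about pixel (213.8,268.8), giving (437.5, 219.5) and yaw 28°. The dish stands flat and centred on the plate at (355,205) in the side view.

Request:
move_arm(plan=[{"x": 11.2,"y": -28.2,"z": 0,"rx": 0,"ry": 0,"rz": 0.1095},{"x": 11.2,"y": -28.2,"z": 0,"rx": 0,"ry": 0,"rz": 0.1095},{"x": 11.2,"y": -28.2,"z": 0,"rx": 0,"ry": 0,"rz": 0.1095},{"x": 11.2,"y": -28.2,"z": 0,"rx": 0,"ry": 0,"rz": 0.1095},{"x": 11.2,"y": -28.2,"z": 0,"rx": 0,"ry": 0,"rz": 0.1095},{"x": 11.2,"y": -28.2,"z": 0,"rx": 0,"ry": 0,"rz": 0.1095},{"x": 11.2,"y": -28.2,"z": 0,"rx": 0,"ry": 0,"rz": 0.1095},{"x": 11.2,"y": -28.2,"z": 0,"rx": 0,"ry": 0,"rz": 0.1095},{"x": 11.2,"y": -28.2,"z": 0,"rx": 0,"ry": 0,"rz": 0.1095},{"x": 11.2,"y": -28.2,"z": 0,"rx": 0,"ry": 0,"rz": 0.1095}], grip=0.4)

```text
time_s: 9.35
ee_pos: [434.4, 219.2, 148.0]
ee_rot: [-180.0, 0.2, 27.8]
force: [0.3, 0.2, 0.5]
gripper_width: 36.4
gripper_force: 0.0
```

Run:
```python
from h import *
grab_frame('side'); go(437.5,219.5,2,28.3,7);grab_frame('side');go(437.5,219.5,2,28.3,7)
```

```text
pos [434.2 223.1 148.1] rot [-1.7981e+02  7.0000e-02  2.7700e+01] N 7 x 0.17 y 0.68 z 20.87 rz -0.0015
pos [434.7 221.  148. ] rot [-1.7993e+02  1.1000e-01  2.8200e+01] N 7 x 0.25 y 0.38 z 20.86 rz -0.0002
```

Request:
move_arm(plan=[{"x": 1.5,"y": 1.5,"z": 18,"rx": 0,"ry": 0,"rz": 0},{"x": 0,"y": 1,"z": 22,"rx": 0,"ry": 0,"rz": 0},{"x": 0,"y": 0,"z": 22,"rx": 0,"ry": 0,"rz": 0},{"x": 0,"y": 0,"z": 22,"rx": 0,"ry": 0,"rz": 0},{"x": 0,"y": 0,"z": 18,"rx": 0,"ry": 0,"rz": 0},{"x": 0,"y": 0,"z": 14,"rx": 0,"ry": 0,"rz": 0},{"x": 0,"y": 0,"z": 8,"rx": 0,"ry": 0,"rz": 0},{"x": 0,"y": 0,"z": 4,"rx": 0,"ry": 0,"rz": 0},{"x": 0,"y": 0,"z": 0,"rx": 0,"ry": 0,"rz": 0},{"x": 0,"y": 0,"z": 0,"rx": 0,"ry": 0,"rz": 0}])

```text
time_s: 10.45
ee_pos: [439.1, 217.3, 21.8]
ee_rot: [180.0, -0.1, 28.1]
force: [0.4, -0.1, 0.5]
gripper_width: 36.4
gripper_force: 0.0
```

Run:
```python
from h import *
go(437.5,219.5,3,28.3,5);grab_frame('side');go(437.5,219.5,3,28.3,5)
```

```text
pos [439.1 217.3  21.8] rot [ 1.800e+02 -5.000e-02  2.807e+01] N 5 x -0.08 y -0.54 z 3.77 rz -0.0008
pos [439.2 217.4  22. ] rot [ 1.800e+02 -7.000e-02  2.807e+01] N 5 x -0.11 y -0.53 z 3.80 rz -0.0008
```

Request:
move_arm(plan=[{"x": 0,"y": -1.3,"z": 4,"rx": 0,"ry": 0,"rz": 0},{"x": -0.5,"y": -1.2,"z": 6,"rx": 0,"ry": 0,"rz": 0},{"x": 0,"y": 0,"z": 5,"rx": 0,"ry": 0,"rz": 0},{"x": 0,"y": 0,"z": 3,"rx": 0,"ry": 0,"rz": 0},{"x": 0,"y": 0,"z": 1.5,"rx": 0,"ry": 0,"rz": 0},{"x": 0,"y": 0,"z": 0,"rx": 0,"ry": 0,"rz": 0}])

```text
time_s: 11.1
ee_pos: [437.0, 219.2, 1.7]
ee_rot: [-180.0, 0.0, 28.1]
force: [0.6, -0.2, 0.1]
gripper_width: 36.5
gripper_force: 0.0
```

Request:
move_arm(plan=[{"x": 0,"y": 0,"z": 0,"rx": 0,"ry": 0,"rz": 0},{"x": 0,"y": 0,"z": 0,"rx": 0,"ry": 0,"rz": 0},{"x": 0,"y": 0,"z": 0,"rx": 0,"ry": 0,"rz": 0},{"x": 0,"y": 0,"z": 0,"rx": 0,"ry": 0,"rz": 0},{"x": 0,"y": 0,"z": 0,"rx": 0,"ry": 0,"rz": 0},{"x": 0,"y": 0,"z": 0,"rx": 0,"ry": 0,"rz": 0},{"x": 0,"y": 0,"z": 0,"rx": 0,"ry": 0,"rz": 0}], grip=0, squeeze=15)

```text
time_s: 11.8
ee_pos: [437.2, 219.3, 2.1]
ee_rot: [-180.0, -0.0, 28.1]
force: [-0.2, -0.2, 1.7]
gripper_width: 9.9
gripper_force: 15.0
```

Request:
move_arm(plan=[{"x": 0,"y": 0,"z": -10,"rx": 0,"ry": 0,"rz": 0},{"x": 0,"y": 0,"z": -20,"rx": 0,"ry": 0,"rz": 0},{"x": 0,"y": 0,"z": -25,"rx": 0,"ry": 0,"rz": 0},{"x": 0,"y": 0,"z": -25,"rx": 0,"ry": 0,"rz": 0},{"x": 0,"y": 0,"z": -25,"rx": 0,"ry": 0,"rz": 0},{"x": 0,"y": 0,"z": -20,"rx": 0,"ry": 0,"rz": 0},{"x": 0,"y": 0,"z": -10,"rx": 0,"ry": 0,"rz": 0},{"x": 0,"y": 0,"z": 0,"rx": 0,"ry": 0,"rz": 0}])

```text
time_s: 12.6
ee_pos: [437.9, 219.6, 138.4]
ee_rot: [180.0, -0.2, 28.1]
force: [0.6, -0.9, 0.6]
gripper_width: 9.6
gripper_force: 15.0
```

Run:
```python
from h import *
f=cam('top'); W=world(f)
P=W[(abs(W[...,0]-625)<80)&(abs(W[...,1])<80)&(W[...,2]>80)&(W[...,2]<95)];r=cv2.minAreaRect(P[:,:2].astype(np.float32));print(len(P),r)
P=W[(abs(W[...,0]-625)<80)&(abs(W[...,1])<80)&(W[...,2]>17)&(W[...,2]<25.5)];print(np.nanpercentile(P[:,:2],[.5,99.5],axis=0))
s=state();print(s['gripper_width'],s['gripper_force']); go(625.5,-.5,137,90.8)
```

```text
493 ((624.4041748046875, -1.9564132690429688), (69.54793548583984, 112.11507415771484), 0.902187168598175)
[[567.16689237 -58.4025814 ]
 [683.69418219  56.99821065]]
9.56514976754319 14.999966549221426
pos [437.1 219.2 137.2] rot [-1.800e+02 -5.000e-02  2.806e+01] N 10 x -8.23 y 29.30 z 0.02 rz -0.1095
```

Request:
move_arm(plan=[{"x": -8.2,"y": 29.3,"z": 0,"rx": 0,"ry": 0,"rz": -0.1095},{"x": -8.2,"y": 29.3,"z": 0,"rx": 0,"ry": 0,"rz": -0.1095},{"x": -8.2,"y": 29.3,"z": 0,"rx": 0,"ry": 0,"rz": -0.1095},{"x": -8.2,"y": 29.3,"z": 0,"rx": 0,"ry": 0,"rz": -0.1095},{"x": -8.2,"y": 29.3,"z": 0,"rx": 0,"ry": 0,"rz": -0.1095},{"x": -8.2,"y": 29.3,"z": 0,"rx": 0,"ry": 0,"rz": -0.1095},{"x": -8.2,"y": 29.3,"z": 0,"rx": 0,"ry": 0,"rz": -0.1095},{"x": -8.2,"y": 29.3,"z": 0,"rx": 0,"ry": 0,"rz": -0.1095},{"x": -8.2,"y": 29.3,"z": 0,"rx": 0,"ry": 0,"rz": -0.1095},{"x": -8.2,"y": 29.3,"z": 0,"rx": 0,"ry": 0,"rz": -0.1095}])

```text
time_s: 13.65
ee_pos: [625.6, -1.4, 135.0]
ee_rot: [-179.8, -0.0, 91.0]
force: [0.6, 0.6, 0.0]
gripper_width: 9.9
gripper_force: 15.0
```

Request:
move_arm(plan=[{"x": 0,"y": 0,"z": 0,"rx": 0,"ry": 0,"rz": 0},{"x": 0,"y": 0,"z": 0,"rx": 0,"ry": 0,"rz": 0},{"x": 0,"y": 0,"z": 0,"rx": 0,"ry": 0,"rz": 0}])

```text
time_s: 13.95
ee_pos: [624.2, 0.1, 135.8]
ee_rot: [-179.8, -0.0, 90.8]
force: [-0.2, 0.5, -0.2]
gripper_width: 9.8
gripper_force: 15.0
```

Run:
```python
from h import *
s=state();print(s['gripper_width']); go(624.7,-1.5,31,90.8)
f=cam('side');save(f,'d.png',(310,120,450,240),5)
```

```text
9.758535317280089
pos [6.242e+02 1.000e-01 1.358e+02] rot [-1.7982e+02 -2.0000e-02  9.0780e+01] N 10 x -0.16 y 0.05 z 10.48 rz -0.0000
```

View pics/d.png

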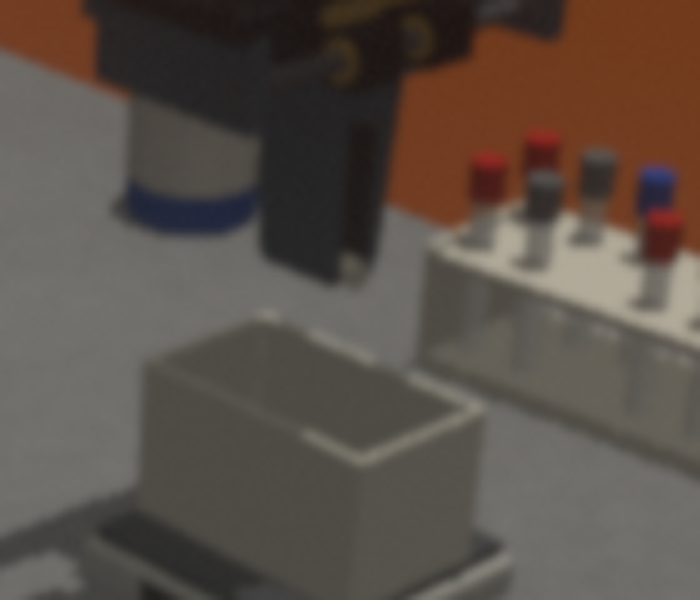

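The bar's end shows between the fingertips at (350,265), and the dish mouth is below at (320,380). Now I lower it.

Request:
move_arm(plan=[{"x": -1.3,"y": 0.5,"z": 10,"rx": 0,"ry": 0,"rz": 0},{"x": 0,"y": 0,"z": 15,"rx": 0,"ry": 0,"rz": 0},{"x": 0,"y": 0,"z": 16,"rx": 0,"ry": 0,"rz": 0},{"x": 0,"y": 0,"z": 16,"rx": 0,"ry": 0,"rz": 0},{"x": 0,"y": 0,"z": 15,"rx": 0,"ry": 0,"rz": 0},{"x": 0,"y": 0,"z": 14,"rx": 0,"ry": 0,"rz": 0},{"x": 0,"y": 0,"z": 10,"rx": 0,"ry": 0,"rz": 0},{"x": 0,"y": 0,"z": 6,"rx": 0,"ry": 0,"rz": 0},{"x": 0,"y": 0,"z": 2,"rx": 0,"ry": 0,"rz": 0},{"x": 0,"y": 0,"z": 0,"rx": 0,"ry": 0,"rz": 0}])

```text
time_s: 15.0
ee_pos: [626.4, -1.6, 33.0]
ee_rot: [180.0, -0.0, 90.8]
force: [0.7, -0.3, 0.1]
gripper_width: 9.6
gripper_force: 15.0
```

Request:
move_arm(plan=[{"x": 0,"y": 0,"z": 0.5,"rx": 0,"ry": 0,"rz": 0},{"x": 0,"y": 0,"z": 0.5,"rx": 0,"ry": 0,"rz": 0},{"x": 0,"y": 0,"z": 0,"rx": 0,"ry": 0,"rz": 0},{"x": 0,"y": 0,"z": 0,"rx": 0,"ry": 0,"rz": 0}])

```text
time_s: 15.4
ee_pos: [626.4, -1.6, 32.2]
ee_rot: [180.0, -0.0, 90.8]
force: [-0.3, -0.2, 0.2]
gripper_width: 9.6
gripper_force: 15.0
```

Request:
move_arm(plan=[{"x": 0,"y": -0.7,"z": 1,"rx": 0,"ry": 0,"rz": 0},{"x": 0,"y": -0.7,"z": 1,"rx": 0,"ry": 0,"rz": 0},{"x": 0,"y": 0,"z": 0.7,"rx": 0,"ry": 0,"rz": 0},{"x": 0,"y": 0,"z": 0.5,"rx": 0,"ry": 0,"rz": 0},{"x": 0,"y": 0,"z": 0,"rx": 0,"ry": 0,"rz": 0}])

```text
time_s: 15.9
ee_pos: [624.6, -1.6, 29.1]
ee_rot: [-180.0, -0.0, 90.8]
force: [-2.0, -0.1, 4.7]
gripper_width: 9.9
gripper_force: 15.0
```

Request:
move_arm(plan=[{"x": 0,"y": 0,"z": 0,"rx": 0,"ry": 0,"rz": 0},{"x": 0,"y": 0,"z": 0,"rx": 0,"ry": 0,"rz": 0},{"x": 0,"y": 0,"z": 0,"rx": 0,"ry": 0,"rz": 0},{"x": 0,"y": 0,"z": -10,"rx": 0,"ry": 0,"rz": 0},{"x": 0,"y": 0,"z": -18,"rx": 0,"ry": 0,"rz": 0},{"x": 0,"y": 0,"z": -25,"rx": 0,"ry": 0,"rz": 0},{"x": 0,"y": 0,"z": -25,"rx": 0,"ry": 0,"rz": 0},{"x": 0,"y": 0,"z": -25,"rx": 0,"ry": 0,"rz": 0},{"x": 0,"y": 0,"z": -15,"rx": 0,"ry": 0,"rz": 0},{"x": 0,"y": 0,"z": 0,"rx": 0,"ry": 0,"rz": 0}], grip=0.24)

```text
time_s: 16.9
ee_pos: [626.6, -1.6, 150.1]
ee_rot: [179.6, 0.0, 90.8]
force: [-0.3, -0.5, -0.0]
gripper_width: 21.9
gripper_force: 0.0
```

Run:
```python
from h import *
go(437.3,-1.6,140,50.6)
```

```text
pos [626.6  -1.6 150.1] rot [1.7963e+02 1.0000e-02 9.0800e+01] N 10 x -5.74 y -18.45 z 1.01 rz 0.0702
```

Request:
move_arm(plan=[{"x": -5.7,"y": -18.4,"z": 0,"rx": 0,"ry": 0,"rz": 0.07},{"x": -5.7,"y": -18.4,"z": 0,"rx": 0,"ry": 0,"rz": 0.07},{"x": -5.7,"y": -18.4,"z": 0,"rx": 0,"ry": 0,"rz": 0.07},{"x": -5.7,"y": -18.4,"z": 0,"rx": 0,"ry": 0,"rz": 0.07},{"x": -5.7,"y": -18.4,"z": 0,"rx": 0,"ry": 0,"rz": 0.07},{"x": -5.7,"y": -18.4,"z": 0,"rx": 0,"ry": 0,"rz": 0.07},{"x": -5.7,"y": -18.4,"z": 0,"rx": 0,"ry": 0,"rz": 0.07},{"x": -5.7,"y": -18.4,"z": 0,"rx": 0,"ry": 0,"rz": 0.07},{"x": -5.7,"y": -18.4,"z": 0,"rx": 0,"ry": 0,"rz": 0.07},{"x": -5.7,"y": -18.4,"z": 0,"rx": 0,"ry": 0,"rz": 0.07}], grip=0.38)

```text
time_s: 17.9
ee_pos: [434.6, -1.5, 146.0]
ee_rot: [-179.9, 0.0, 50.5]
force: [0.1, 0.3, -0.4]
gripper_width: 34.5
gripper_force: 0.0
```

Run:
```python
from h import *
f=cam('top'); save(f,'e.png',(290,120,370,200),7); grab_frame('top'); grab_frame('top')
go(437.3,-1.6,43,50.6)
```

```text
pos [435.3  -1.4 146.4] rot [-1.7998e+02  2.0000e-02  5.0810e+01] N 10 x 0.11 y 0.17 z 10.34 rz 0.0004
```

View pics/e.png

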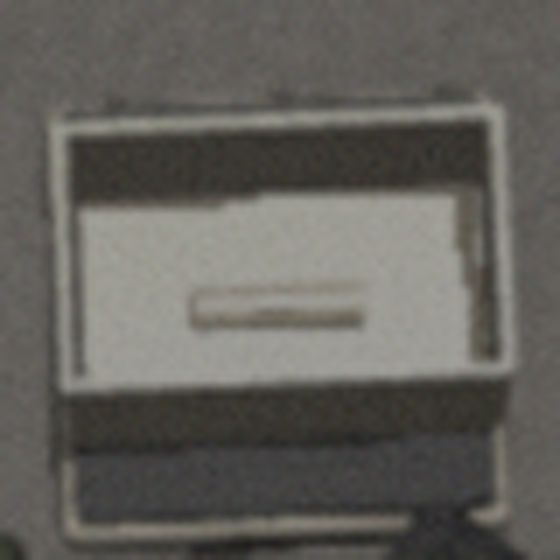

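The dish is squarely on the plate with the bar lying lengthwise mid-floor at (280,308). Next is the rack.

Request:
move_arm(plan=[{"x": 1,"y": 1.5,"z": 15,"rx": 0,"ry": 0,"rz": 0},{"x": 0,"y": 0,"z": 20,"rx": 0,"ry": 0,"rz": 0},{"x": 0,"y": 0,"z": 20,"rx": 0,"ry": 0,"rz": 0},{"x": 0,"y": 0,"z": 18,"rx": 0,"ry": 0,"rz": 0},{"x": 0,"y": 0,"z": 12,"rx": 0,"ry": 0,"rz": 0},{"x": 0,"y": 0,"z": 8,"rx": 0,"ry": 0,"rz": 0},{"x": 0,"y": 0,"z": 4,"rx": 0,"ry": 0,"rz": 0},{"x": 0,"y": 0,"z": 2,"rx": 0,"ry": 0,"rz": 0},{"x": 0,"y": 0,"z": 0,"rx": 0,"ry": 0,"rz": 0},{"x": 0,"y": 0,"z": 0,"rx": 0,"ry": 0,"rz": 0}])

```text
time_s: 19.05
ee_pos: [438.4, -1.7, 48.2]
ee_rot: [179.9, -0.0, 50.7]
force: [-0.5, 0.4, 0.7]
gripper_width: 34.9
gripper_force: 0.0
```

Run:
```python
from h import *
f=cam('side'); save(f,'f.png',(240,190,350,290),6); go(437.3,-1.6,43,50.6,5)
```

```text
pos [438.3  -1.7  48.2] rot [ 1.7995e+02 -5.0000e-02  5.0700e+01] N 5 x -0.11 y -0.17 z 1.04 rz 0.0004
```

View pics/f.png

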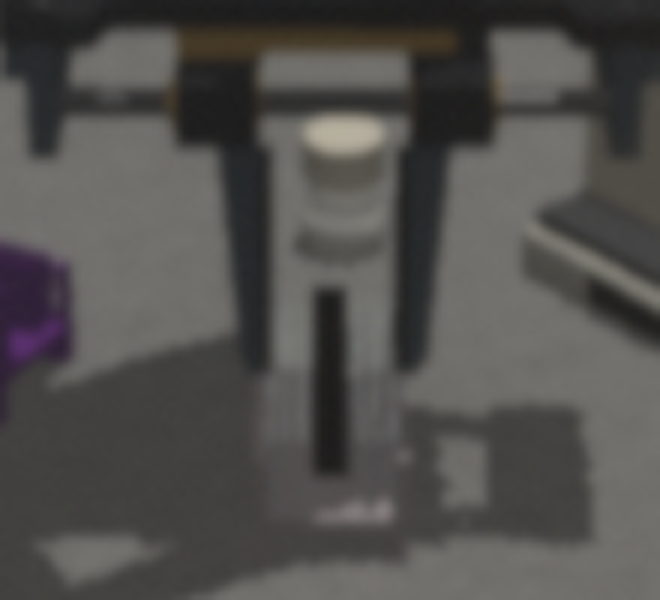

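The black handle at (330,380) is centred between the fingers at (255,350) and (415,350).

Request:
move_arm(plan=[{"x": 0,"y": -0.7,"z": 2,"rx": 0,"ry": 0,"rz": 0},{"x": -0.5,"y": 0,"z": 2,"rx": 0,"ry": 0,"rz": 0},{"x": 0,"y": 0,"z": 1,"rx": 0,"ry": 0,"rz": 0},{"x": 0,"y": 0,"z": 0,"rx": 0,"ry": 0,"rz": 0}])

```text
time_s: 19.5
ee_pos: [436.8, -1.6, 42.6]
ee_rot: [-180.0, 0.0, 50.7]
force: [0.5, 0.2, -0.6]
gripper_width: 34.7
gripper_force: 0.0
```

Request:
move_arm(plan=[{"x": 0,"y": 0,"z": 0,"rx": 0,"ry": 0,"rz": 0},{"x": 0,"y": 0,"z": 0,"rx": 0,"ry": 0,"rz": 0},{"x": 0,"y": 0,"z": 0,"rx": 0,"ry": 0,"rz": 0},{"x": 0,"y": 0,"z": 0,"rx": 0,"ry": 0,"rz": 0},{"x": 0,"y": 0,"z": 0,"rx": 0,"ry": 0,"rz": 0},{"x": 0,"y": 0,"z": 0,"rx": 0,"ry": 0,"rz": 0}], grip=0, squeeze=30)

```text
time_s: 20.1
ee_pos: [437.1, -1.7, 42.7]
ee_rot: [180.0, -0.0, 50.7]
force: [0.5, -0.1, 0.0]
gripper_width: 9.6
gripper_force: 30.0
```

Request:
move_arm(plan=[{"x": 0,"y": 0,"z": -6,"rx": 0,"ry": 0,"rz": 0},{"x": 0,"y": 0,"z": -14,"rx": 0,"ry": 0,"rz": 0},{"x": 0,"y": 0,"z": -20,"rx": 0,"ry": 0,"rz": 0},{"x": 0,"y": 0,"z": -20,"rx": 0,"ry": 0,"rz": 0},{"x": 0,"y": 0,"z": -20,"rx": 0,"ry": 0,"rz": 0},{"x": 0,"y": 0,"z": -20,"rx": 0,"ry": 0,"rz": 0},{"x": 0,"y": 0,"z": -16,"rx": 0,"ry": 0,"rz": 0},{"x": 0,"y": 0,"z": -6,"rx": 0,"ry": 0,"rz": 0},{"x": 0,"y": 0,"z": 0,"rx": 0,"ry": 0,"rz": 0}])

```text
time_s: 21.0
ee_pos: [437.3, -1.6, 165.4]
ee_rot: [179.9, -0.1, 50.7]
force: [-0.1, -0.2, -1.5]
gripper_width: 9.5
gripper_force: 30.0
```

Run:
```python
from h import *
f=cam('top'); W=world(f)
P=W[(abs(W[...,0]-625)<80)&(abs(W[...,1])<80)&(W[...,2]>80)&(W[...,2]<95)];print(len(P),cv2.minAreaRect(P[:,:2].astype(np.float32)))
f=cam('side'); save(f,'g.png',(230,120,390,280),4)
go(624.5,-1.7,165,90.8)
```

```text
497 ((624.6012573242188, -1.9557533264160156), (69.66029357910156, 111.95020294189453), 0.8565381765365601)
pos [436.4  -1.6 164.1] rot [-1.7993e+02  4.0000e-02  5.0690e+01] N 10 x 6.95 y 17.90 z -0.09 rz -0.0700
```

View pics/g.png

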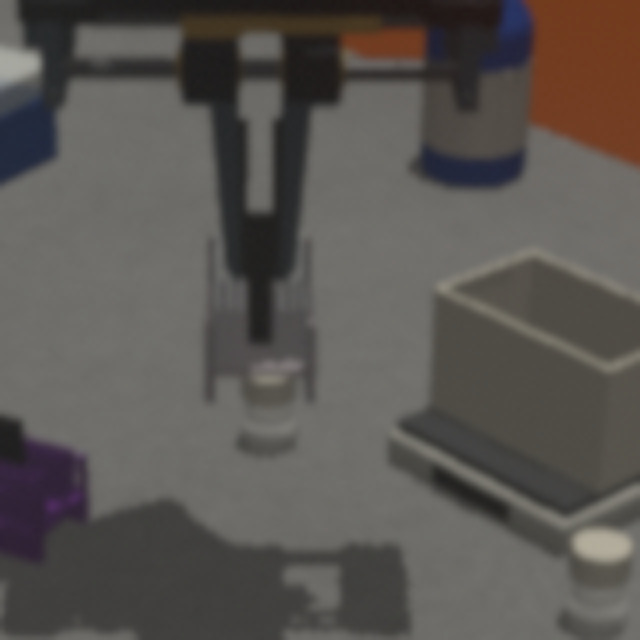

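The rack hangs level from its handle at (260,300), and the dish at (540,350) is clear. Moving over.

Request:
move_arm(plan=[{"x": 6.95,"y": 17.9,"z": 0,"rx": 0,"ry": 0,"rz": -0.07},{"x": 6.95,"y": 17.9,"z": 0,"rx": 0,"ry": 0,"rz": -0.07},{"x": 6.95,"y": 17.9,"z": 0,"rx": 0,"ry": 0,"rz": -0.07},{"x": 6.95,"y": 17.9,"z": 0,"rx": 0,"ry": 0,"rz": -0.07},{"x": 6.95,"y": 17.9,"z": 0,"rx": 0,"ry": 0,"rz": -0.07},{"x": 6.95,"y": 17.9,"z": 0,"rx": 0,"ry": 0,"rz": -0.07},{"x": 6.95,"y": 17.9,"z": 0,"rx": 0,"ry": 0,"rz": -0.07},{"x": 6.95,"y": 17.9,"z": 0,"rx": 0,"ry": 0,"rz": -0.07},{"x": 6.95,"y": 17.9,"z": 0,"rx": 0,"ry": 0,"rz": -0.07},{"x": 6.95,"y": 17.9,"z": 0,"rx": 0,"ry": 0,"rz": -0.07}])

```text
time_s: 22.1
ee_pos: [625.2, -1.7, 162.9]
ee_rot: [-179.8, -0.0, 91.0]
force: [-0.0, 0.5, -1.0]
gripper_width: 9.8
gripper_force: 30.0
```

Request:
move_arm(plan=[{"x": 0,"y": 0,"z": 0,"rx": 0,"ry": 0,"rz": 0},{"x": 0,"y": 0,"z": 0,"rx": 0,"ry": 0,"rz": 0},{"x": 0,"y": 0,"z": 10,"rx": 0,"ry": 0,"rz": 0},{"x": 0,"y": 0,"z": 10,"rx": 0,"ry": 0,"rz": 0},{"x": 0,"y": 0,"z": 5,"rx": 0,"ry": 0,"rz": 0},{"x": 0,"y": 0,"z": 0,"rx": 0,"ry": 0,"rz": 0},{"x": 0,"y": 0,"z": 0,"rx": 0,"ry": 0,"rz": 0}])

```text
time_s: 22.8
ee_pos: [625.0, -1.8, 139.7]
ee_rot: [-180.0, -0.0, 90.8]
force: [-0.2, -0.2, -1.0]
gripper_width: 10.1
gripper_force: 30.0
```

Run:
```python
from h import *
go(624.5,-1.7,70,90.8); f=cam('side'); save(f,'i.png',(310,100,450,240),4); go(624.5,-1.7,70,90.8)
```

```text
pos [625.   -1.8 139.7] rot [-179.99   -0.     90.79] N 10 x 0.01 y -0.05 z 6.97 rz -0.0000
pos [625.3  -1.8 140. ] rot [179.97  -0.    90.79] N 10 x 0.01 y -0.08 z 7.00 rz -0.0000
```

View pics/i.png

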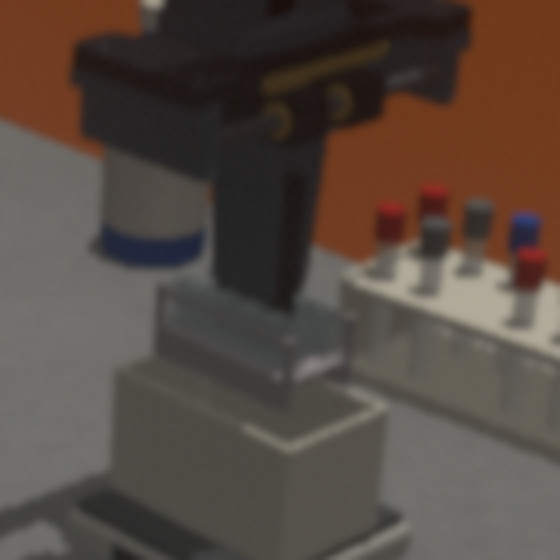

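The rack at (255,335) is aligned with the dish mouth at (250,400). Lowering it.

Request:
move_arm(plan=[{"x": 0,"y": -0.7,"z": 6,"rx": 0,"ry": 0,"rz": 0},{"x": 0,"y": 0,"z": 8,"rx": 0,"ry": 0,"rz": 0},{"x": 0,"y": 0,"z": 10,"rx": 0,"ry": 0,"rz": 0},{"x": 0,"y": 0,"z": 10,"rx": 0,"ry": 0,"rz": 0},{"x": 0,"y": 0,"z": 10,"rx": 0,"ry": 0,"rz": 0},{"x": 0,"y": 0,"z": 8,"rx": 0,"ry": 0,"rz": 0},{"x": 0,"y": 0,"z": 6,"rx": 0,"ry": 0,"rz": 0},{"x": 0,"y": 0,"z": 4,"rx": 0,"ry": 0,"rz": 0},{"x": 0,"y": 0,"z": 3,"rx": 0,"ry": 0,"rz": 0},{"x": 0,"y": 0,"z": 0,"rx": 0,"ry": 0,"rz": 0}])

```text
time_s: 23.85
ee_pos: [624.4, -1.7, 74.5]
ee_rot: [-180.0, -0.0, 90.8]
force: [0.3, 0.2, -1.2]
gripper_width: 9.6
gripper_force: 30.0
```

Request:
move_arm(plan=[{"x": 0,"y": 0,"z": 0.7,"rx": 0,"ry": 0,"rz": 0},{"x": 0,"y": 0,"z": 0.7,"rx": 0,"ry": 0,"rz": 0},{"x": 0,"y": 0,"z": 0.6,"rx": 0,"ry": 0,"rz": 0},{"x": 0,"y": 0,"z": 0,"rx": 0,"ry": 0,"rz": 0},{"x": 0,"y": 0,"z": 0,"rx": 0,"ry": 0,"rz": 0}])

```text
time_s: 24.35
ee_pos: [624.5, -1.8, 72.8]
ee_rot: [180.0, -0.0, 90.8]
force: [-0.8, -0.3, -1.4]
gripper_width: 9.5
gripper_force: 30.0
```

Request:
move_arm(plan=[{"x": 0,"y": 0,"z": 0.8,"rx": 0,"ry": 0,"rz": 0},{"x": 0,"y": 0,"z": 0.8,"rx": 0,"ry": 0,"rz": 0},{"x": 0,"y": 0,"z": 0.8,"rx": 0,"ry": 0,"rz": 0},{"x": 0,"y": 0,"z": 0.7,"rx": 0,"ry": 0,"rz": 0},{"x": 0,"y": 0,"z": 0,"rx": 0,"ry": 0,"rz": 0},{"x": 0,"y": 0,"z": 0,"rx": 0,"ry": 0,"rz": 0}])

```text
time_s: 24.95
ee_pos: [624.5, -1.8, 69.7]
ee_rot: [180.0, -0.0, 90.8]
force: [0.1, -0.1, 0.5]
gripper_width: 9.9
gripper_force: 30.0
```

Request:
move_arm(plan=[{"x": 0,"y": 0,"z": 0,"rx": 0,"ry": 0,"rz": 0},{"x": 0,"y": 0,"z": 0,"rx": 0,"ry": 0,"rz": 0},{"x": 0,"y": 0,"z": 0,"rx": 0,"ry": 0,"rz": 0},{"x": 0,"y": 0,"z": 0,"rx": 0,"ry": 0,"rz": 0},{"x": 0,"y": 0,"z": -8,"rx": 0,"ry": 0,"rz": 0},{"x": 0,"y": 0,"z": -16,"rx": 0,"ry": 0,"rz": 0},{"x": 0,"y": 0,"z": -25,"rx": 0,"ry": 0,"rz": 0},{"x": 0,"y": 0,"z": -25,"rx": 0,"ry": 0,"rz": 0},{"x": 0,"y": 0,"z": -10,"rx": 0,"ry": 0,"rz": 0},{"x": 0,"y": 0,"z": 0,"rx": 0,"ry": 0,"rz": 0}], grip=0.24)

```text
time_s: 25.95
ee_pos: [625.5, -1.8, 155.6]
ee_rot: [179.8, 0.0, 90.8]
force: [-0.3, 0.0, -0.5]
gripper_width: 22.0
gripper_force: 0.0
```

Run:
```python
from h import *
go(445.6,-243.2,140,2.9,12)
```

```text
pos [625.5  -1.8 155.6] rot [179.77   0.    90.8 ] N 12 x -27.68 y 1.35 z 1.30 rz 0.1278
```

Request:
move_arm(plan=[{"x": -27.7,"y": 1.3,"z": 0,"rx": 0,"ry": 0,"rz": 0.1278},{"x": -27.7,"y": 1.3,"z": 0,"rx": 0,"ry": 0,"rz": 0.1278},{"x": -27.7,"y": 1.3,"z": 0,"rx": 0,"ry": 0,"rz": 0.1278},{"x": -27.7,"y": 1.3,"z": 0,"rx": 0,"ry": 0,"rz": 0.1278},{"x": -27.7,"y": 1.3,"z": 0,"rx": 0,"ry": 0,"rz": 0.1278},{"x": -27.7,"y": 1.3,"z": 0,"rx": 0,"ry": 0,"rz": 0.1278},{"x": -27.7,"y": 1.3,"z": 0,"rx": 0,"ry": 0,"rz": 0.1278},{"x": -27.7,"y": 1.3,"z": 0,"rx": 0,"ry": 0,"rz": 0.1278},{"x": -27.7,"y": 1.3,"z": 0,"rx": 0,"ry": 0,"rz": 0.1278},{"x": -27.7,"y": 1.3,"z": 0,"rx": 0,"ry": 0,"rz": 0.1278}], grip=0.45)

```text
time_s: 26.95
ee_pos: [495.5, -227.8, 152.0]
ee_rot: [-179.9, 0.1, 17.3]
force: [-0.3, 0.9, -0.9]
gripper_width: 41.0
gripper_force: 0.0
```

Request:
move_arm(plan=[{"x": -27.7,"y": 1.3,"z": 0,"rx": 0,"ry": 0,"rz": 0.1278},{"x": -27.7,"y": 1.3,"z": 0,"rx": 0,"ry": 0,"rz": 0.1278},{"x": 0,"y": 0,"z": 15,"rx": 0,"ry": 0,"rz": 0},{"x": 0,"y": 0,"z": 20,"rx": 0,"ry": 0,"rz": 0},{"x": 0,"y": 0,"z": 20,"rx": 0,"ry": 0,"rz": 0},{"x": 0,"y": 0,"z": 20,"rx": 0,"ry": 0,"rz": 0},{"x": 0,"y": 0,"z": 15,"rx": 0,"ry": 0,"rz": 0},{"x": 0,"y": 0,"z": 5,"rx": 0,"ry": 0,"rz": 0},{"x": 0,"y": 0,"z": 0,"rx": 0,"ry": 0,"rz": 0},{"x": 0,"y": 0,"z": 0,"rx": 0,"ry": 0,"rz": 0}])

```text
time_s: 27.95
ee_pos: [444.2, -243.2, 58.8]
ee_rot: [180.0, -0.0, 2.9]
force: [0.3, 0.2, 1.0]
gripper_width: 40.9
gripper_force: 0.0
```

Run:
```python
from h import *
f=cam('top'); save(f,'j.png',(290,120,370,200),5); W=world(f)
P=W[(abs(W[...,0]-625)<80)&(abs(W[...,1])<80)&(W[...,2]>84)&(W[...,2]<95)];print(len(P),cv2.minAreaRect(P[:,:2].astype(np.float32)))
f=cam('side'); save(f,'k.png',(350,250,510,410),3);
cv2.imwrite('pics/jk.png',np.hstack([cv2.resize(cv2.imread('pics/'+n),(400,400)) for n in('j.png','k.png')]))
go(445.6,-243.2,11,2.9,5)
```

```text
400 ((624.4548950195312, -1.9557609558105469), (69.1820297241211, 112.18590545654297), 0.5387400984764099)
pos [ 444.5 -243.3   59.3] rot [ 1.7996e+02 -7.0000e-02  2.9300e+00] N 5 x 0.22 y -0.02 z 9.66 rz 0.0001
```

View pics/jk.png

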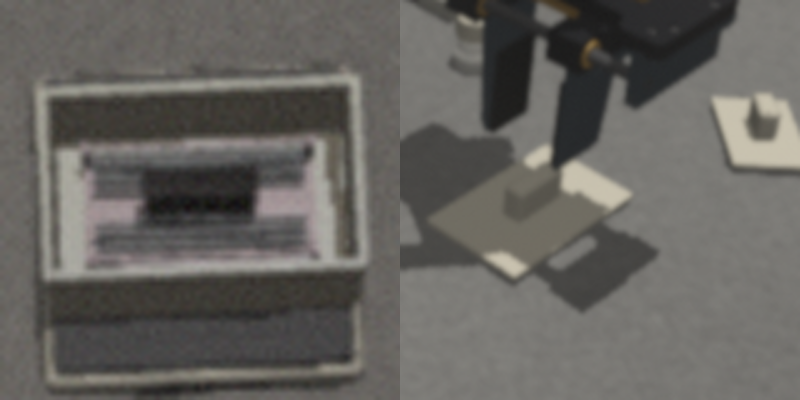

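The rack stands upright in the dish at (200,205) left. The lid's grip at (530,190) right lies under the jaws.

Request:
move_arm(plan=[{"x": 1,"y": 0,"z": 10,"rx": 0,"ry": 0,"rz": 0},{"x": 0,"y": 0,"z": 14,"rx": 0,"ry": 0,"rz": 0},{"x": 0,"y": 0,"z": 10,"rx": 0,"ry": 0,"rz": 0},{"x": 0,"y": 0,"z": 7,"rx": 0,"ry": 0,"rz": 0},{"x": 0,"y": 0,"z": 4,"rx": 0,"ry": 0,"rz": 0},{"x": 0,"y": 0,"z": 2,"rx": 0,"ry": 0,"rz": 0},{"x": 0,"y": 0,"z": 0,"rx": 0,"ry": 0,"rz": 0}])

```text
time_s: 28.75
ee_pos: [445.1, -243.1, 11.5]
ee_rot: [-180.0, -0.0, 2.9]
force: [0.9, 0.3, -0.0]
gripper_width: 41.1
gripper_force: 0.0
```

Request:
move_arm(plan=[{"x": 0,"y": 0,"z": 0,"rx": 0,"ry": 0,"rz": 0},{"x": 0,"y": 0,"z": 0,"rx": 0,"ry": 0,"rz": 0},{"x": 0,"y": 0,"z": 0,"rx": 0,"ry": 0,"rz": 0},{"x": 0,"y": 0,"z": 0,"rx": 0,"ry": 0,"rz": 0},{"x": 0,"y": 0,"z": 0,"rx": 0,"ry": 0,"rz": 0},{"x": 0,"y": 0,"z": 0,"rx": 0,"ry": 0,"rz": 0},{"x": 0,"y": 0,"z": 0,"rx": 0,"ry": 0,"rz": 0}], grip=0, squeeze=25)

```text
time_s: 29.45
ee_pos: [445.2, -243.1, 11.8]
ee_rot: [180.0, -0.0, 2.9]
force: [-0.1, -0.4, 3.3]
gripper_width: 14.0
gripper_force: 25.0
```

Request:
move_arm(plan=[{"x": 0,"y": 0,"z": -6,"rx": 0,"ry": 0,"rz": 0},{"x": 0,"y": 0,"z": -14,"rx": 0,"ry": 0,"rz": 0},{"x": 0,"y": 0,"z": -20,"rx": 0,"ry": 0,"rz": 0},{"x": 0,"y": 0,"z": -20,"rx": 0,"ry": 0,"rz": 0},{"x": 0,"y": 0,"z": -20,"rx": 0,"ry": 0,"rz": 0},{"x": 0,"y": 0,"z": -20,"rx": 0,"ry": 0,"rz": 0},{"x": 0,"y": 0,"z": -16,"rx": 0,"ry": 0,"rz": 0},{"x": 0,"y": 0,"z": -6,"rx": 0,"ry": 0,"rz": 0},{"x": 0,"y": 0,"z": 0,"rx": 0,"ry": 0,"rz": 0},{"x": 0,"y": 0,"z": 0,"rx": 0,"ry": 0,"rz": 0}])

```text
time_s: 30.45
ee_pos: [444.5, -242.7, 132.9]
ee_rot: [-179.9, 0.1, 2.9]
force: [0.2, -0.4, -0.4]
gripper_width: 13.6
gripper_force: 25.0
```

Run:
```python
from h import *
go(624.5,-1.9,134,90.8,14)
```

```text
pos [ 444.5 -242.7  132.9] rot [-1.7995e+02  7.0000e-02  2.9300e+00] N 14 x 23.40 y -3.91 z -0.08 rz -0.1095
```

Request:
move_arm(plan=[{"x": 23.4,"y": -3.9,"z": 0,"rx": 0,"ry": 0,"rz": -0.1095},{"x": 23.4,"y": -3.9,"z": 0,"rx": 0,"ry": 0,"rz": -0.1095},{"x": 23.4,"y": -3.9,"z": 0,"rx": 0,"ry": 0,"rz": -0.1095},{"x": 23.4,"y": -3.9,"z": 0,"rx": 0,"ry": 0,"rz": -0.1095},{"x": 23.4,"y": -3.9,"z": 0,"rx": 0,"ry": 0,"rz": -0.1095},{"x": 23.4,"y": -3.9,"z": 0,"rx": 0,"ry": 0,"rz": -0.1095},{"x": 23.4,"y": -3.9,"z": 0,"rx": 0,"ry": 0,"rz": -0.1095},{"x": 23.4,"y": -3.9,"z": 0,"rx": 0,"ry": 0,"rz": -0.1095},{"x": 23.4,"y": -3.9,"z": 0,"rx": 0,"ry": 0,"rz": -0.1095},{"x": 23.4,"y": -3.9,"z": 0,"rx": 0,"ry": 0,"rz": -0.1095}])

```text
time_s: 31.45
ee_pos: [616.2, -95.2, 131.9]
ee_rot: [-179.9, 0.0, 65.9]
force: [0.5, -1.0, -0.6]
gripper_width: 14.0
gripper_force: 25.0
```

Request:
move_arm(plan=[{"x": 23.4,"y": -3.9,"z": 0,"rx": 0,"ry": 0,"rz": -0.1095},{"x": 23.4,"y": -3.9,"z": 0,"rx": 0,"ry": 0,"rz": -0.1095},{"x": 23.4,"y": -3.9,"z": 0,"rx": 0,"ry": 0,"rz": -0.1095},{"x": 23.4,"y": -3.9,"z": 0,"rx": 0,"ry": 0,"rz": -0.1095},{"x": 0,"y": 0,"z": 0,"rx": 0,"ry": 0,"rz": 0},{"x": 0,"y": 0,"z": 0,"rx": 0,"ry": 0,"rz": 0},{"x": 0,"y": 0,"z": 6,"rx": 0,"ry": 0,"rz": 0},{"x": 0,"y": 0,"z": 6,"rx": 0,"ry": 0,"rz": 0},{"x": 0,"y": 0,"z": 3,"rx": 0,"ry": 0,"rz": 0},{"x": 0,"y": 0,"z": 0,"rx": 0,"ry": 0,"rz": 0}])

```text
time_s: 32.45
ee_pos: [624.7, -2.9, 117.7]
ee_rot: [-179.9, -0.0, 90.7]
force: [0.8, 0.1, -0.5]
gripper_width: 14.0
gripper_force: 25.0
```

Run:
```python
from h import *
go(624.5,-1.8,97,90.8,10); f=cam('side'); save(f,'l.png',(310,120,450,240),5); go(624.5,-1.8,97,90.8,10)
```

```text
pos [624.7  -2.9 117.7] rot [-1.799e+02 -1.000e-02  9.071e+01] N 10 x 0.11 y -0.02 z 2.07 rz -0.0002
pos [625.   -2.8 118.2] rot [-179.95   -0.     90.72] N 10 x 0.10 y -0.05 z 2.12 rz -0.0001
```

View pics/l.png

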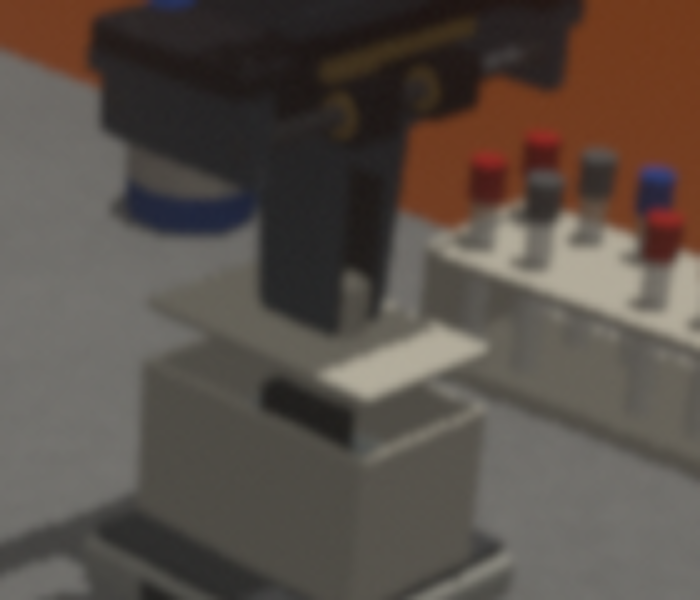

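The lid at (320,335) is level, parallel to the dish and centred above its mouth. Lowering it.

Request:
move_arm(plan=[{"x": 1,"y": -0.4,"z": 3,"rx": 0,"ry": 0,"rz": 0},{"x": 0,"y": 0,"z": 4,"rx": 0,"ry": 0,"rz": 0},{"x": 0,"y": 0,"z": 4,"rx": 0,"ry": 0,"rz": 0},{"x": 0,"y": 0,"z": 3,"rx": 0,"ry": 0,"rz": 0},{"x": 0,"y": 0,"z": 2,"rx": 0,"ry": 0,"rz": 0},{"x": 0,"y": 0,"z": 2,"rx": 0,"ry": 0,"rz": 0},{"x": 0,"y": 0,"z": 1,"rx": 0,"ry": 0,"rz": 0},{"x": 0,"y": 0,"z": 0,"rx": 0,"ry": 0,"rz": 0},{"x": 0,"y": 0,"z": 0,"rx": 0,"ry": 0,"rz": 0}])

```text
time_s: 33.4
ee_pos: [624.9, -1.3, 99.7]
ee_rot: [180.0, -0.0, 90.8]
force: [0.4, 0.9, -0.4]
gripper_width: 14.1
gripper_force: 25.0
```

Request:
move_arm(plan=[{"x": 0,"y": 0,"z": 1,"rx": 0,"ry": 0,"rz": 0},{"x": 0,"y": 0,"z": 1,"rx": 0,"ry": 0,"rz": 0},{"x": 0,"y": 0,"z": 0.5,"rx": 0,"ry": 0,"rz": 0},{"x": 0,"y": 0,"z": 0,"rx": 0,"ry": 0,"rz": 0},{"x": 0,"y": 0,"z": 0,"rx": 0,"ry": 0,"rz": 0}])

```text
time_s: 33.9
ee_pos: [624.8, -1.3, 97.1]
ee_rot: [180.0, -0.0, 90.8]
force: [0.6, -0.3, -0.4]
gripper_width: 14.0
gripper_force: 25.0
```

Request:
move_arm(plan=[{"x": 0,"y": 0,"z": 0.7,"rx": 0,"ry": 0,"rz": 0},{"x": 0,"y": 0,"z": 0.7,"rx": 0,"ry": 0,"rz": 0},{"x": 0,"y": 0,"z": 0.3,"rx": 0,"ry": 0,"rz": 0},{"x": 0,"y": 0,"z": 0,"rx": 0,"ry": 0,"rz": 0},{"x": 0,"y": 0,"z": 0,"rx": 0,"ry": 0,"rz": 0}])

```text
time_s: 34.4
ee_pos: [624.9, -1.4, 95.8]
ee_rot: [180.0, -0.0, 90.8]
force: [-1.0, -0.6, 3.5]
gripper_width: 13.5
gripper_force: 25.0
```

Contact came at the home height of 95.7. I release and retreat.

Request:
move_arm(plan=[{"x": 0,"y": 0,"z": 0,"rx": 0,"ry": 0,"rz": 0},{"x": 0,"y": 0,"z": 0,"rx": 0,"ry": 0,"rz": 0},{"x": 0,"y": 0,"z": 0,"rx": 0,"ry": 0,"rz": 0},{"x": 0,"y": 0,"z": 0,"rx": 0,"ry": 0,"rz": 0},{"x": 0,"y": 0,"z": -6,"rx": 0,"ry": 0,"rz": 0},{"x": 0,"y": 0,"z": -15,"rx": 0,"ry": 0,"rz": 0},{"x": 0,"y": 0,"z": -20,"rx": 0,"ry": 0,"rz": 0},{"x": 0,"y": 0,"z": -25,"rx": 0,"ry": 0,"rz": 0},{"x": 0,"y": 0,"z": -20,"rx": 0,"ry": 0,"rz": 0},{"x": 0,"y": 0,"z": -10,"rx": 0,"ry": 0,"rz": 0}], grip=0.5)

```text
time_s: 35.4
ee_pos: [625.8, -1.4, 194.0]
ee_rot: [179.8, 0.0, 90.8]
force: [0.1, 0.5, 0.9]
gripper_width: 45.7
gripper_force: 0.0
```

Request:
move_arm(plan=[{"x": 0,"y": -20,"z": 0,"rx": 0,"ry": 0,"rz": 0},{"x": 0,"y": -25,"z": 0,"rx": 0,"ry": 0,"rz": 0},{"x": 0,"y": -25,"z": 0,"rx": 0,"ry": 0,"rz": 0},{"x": 0,"y": -25,"z": 0,"rx": 0,"ry": 0,"rz": 0},{"x": 0,"y": -25,"z": 0,"rx": 0,"ry": 0,"rz": 0},{"x": 0,"y": -25,"z": 0,"rx": 0,"ry": 0,"rz": 0},{"x": 0,"y": -25,"z": 0,"rx": 0,"ry": 0,"rz": 0},{"x": 0,"y": -10,"z": 0,"rx": 0,"ry": 0,"rz": 0},{"x": 0,"y": 0,"z": 0,"rx": 0,"ry": 0,"rz": 0}])

```text
time_s: 36.3
ee_pos: [444.1, -3.7, 191.6]
ee_rot: [180.0, -0.0, 90.8]
force: [-0.0, 0.8, 0.5]
gripper_width: 45.4
gripper_force: 0.0
```

Run:
```python
from h import *
f=cam('top'); save(f,'m1.png',(280,110,380,210),4); W=world(f)
n=(abs(W[...,0]-625)<80)&(abs(W[...,1])<80)
P=W[n&(W[...,2]>82)&(W[...,2]<98)];print(len(P),cv2.minAreaRect(P[:,:2].astype(np.float32)),np.percentile(P[:,2],[5,50,95]))
A=np.c_[P[:,:2]-P[:,:2].mean(0),np.ones(len(P))];print(np.linalg.lstsq(A,P[:,2],rcond=None)[0])
P=W[n&(W[...,2]>105)];print('grip',np.median(P,0))
f=cam('side'); save(f,'m2.png',(310,130,450,270),4)
cv2.imwrite('pics/m.png',np.hstack([cv2.resize(cv2.imread('pics/'+n),(400,400)) for n in('m1.png','m2.png')]))
```

```text
2332 ((623.9601440429688, -1.4613456726074219), (68.78140258789062, 113.29412841796875), 1.2731831073760986) [88.14064708 91.06690775 93.68890415]
[6.87653545e-03 3.95352495e-03 9.09907179e+01]
grip [ 6.22652251e+02 -2.72193924e-01  1.12618697e+02]
```

View pics/m.png

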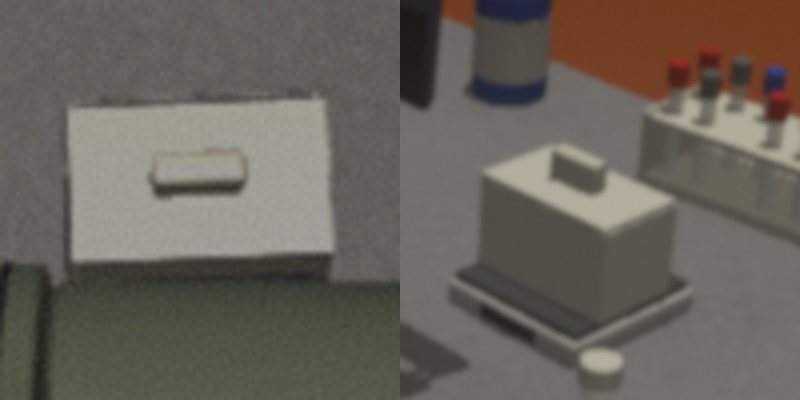

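The lid sits flush and level on the dish at (200,180) left and (580,190) right, with its top at about 91–92 mm as expected. The arm is clear, so I hand in.

```bash
python3 -c "
from workcell import *
print(job_done())"
```

```text
the job is handed in; nothing more can be done
None
```

The staining bath is made up and handed in at about 36 s: dish centred to about 1 mm on the stirrer, bar on its floor, rack upright over the bar, and the large lid flush and fully home; the small lid and both jars were not touched.

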